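Push a returned tub through the spring flap of the returns bin

TASK

Return the small squat tub that stands on the steel ledge of the returns bin: push the bin's spring flap open with one finger and, while that finger keeps it open, push the tub over the edge into the bin with the other finger, then take the hand away so that the flap swings shut. The tub is only pushed, gently: do not pinch or lift it, and do not use it to shove the flap. Leave the other jars and things on the counter where they are.

Things in the scene. Friction and masses are not known exactly. Their poses are not given: they have to be found in the camera images.
- returns_bin: Fixed grey returns bin, turned by an unknown yaw. Origin at counter height (z = 0) below the middle of the edge between ledge and bin; x points from the ledge into the bin, z up. Ledge: flat, steel-topped, x -190 to 0, y -150 to 150, top z = 75 mm. Bin: open-topped, inside x 0 to 175, y -80 to 80, floor z = 6 mm; its side walls (to y = +-150) and back wall (to x = 187) are 117 mm high.
- flap_hinge (a point): Point on the upright hinge axis of the flap at ledge height: x = 8, y = 64, z = 75 mm in the bin's frame.
- bin_edge (a point): Middle of the edge over which the tub tips and drops once its centre is past it: x = 0, y = 0, z = 75 mm in the bin's frame, axes as the bin's. The mouth here is open from y = -66 to 66 mm between two posts 117 mm high (x 0 to 14 mm), shut only by the flap. It has no roof: fingers that point down can pass through it.
- flap_leaf (a joint): Angle of the flap (body flap_leaf), rad: 0 shut across the mouth, grows as its free end swings into the bin (+x), stop at 1.45. Aluminium leaf 122 mm wide, 5 mm thick, 4 to 40 mm above the ledge, hinged at +y; shut, it lies at x = 8 mm, y = 64 to -58 mm in the bin's frame. A spring shuts it (0.10 N m when shut, 0.11 more per rad; damped, about 0.3 s).
- flap_free_edge (a point): Middle of the flap's free upright edge, 122 mm from the hinge axis and 22 mm above the ledge; it moves with the flap.
- tub: The tub to return: loose squat round plastic tub, white with a black screw lid, 52 mm in diameter up to 25 mm, lid 46 mm in diameter, 34 mm high in all, about 35 g. It stands upright on the ledge in front of the flap. Origin at the centre of its underside.
- ledge_jar: Bystander, leave alone: amber jar 40 mm in diameter, 70 mm high, on the ledge near its +y end. Origin under its centre.
- ledge_bottle: Bystander, leave alone: green bottle-like jar 34 mm in diameter, 85 mm high, on the ledge near its -y end. Origin under its centre.
- sauce_jar: Bystander, leave alone: red jar 64 mm in diameter, 95 mm high, on the counter beside the bin. Origin under its centre.
- pickle_jar: Bystander, leave alone: green jar 72 mm in diameter, 105 mm high, on the counter beside the bin. Origin under its centre.
- mustard_jar: Bystander, leave alone: yellow jar 60 mm in diameter, 75 mm high, on the counter. Origin under its centre.
- basket: Bystander, leave alone: slatted wooden basket 200 x 160 x 70 mm. Origin under its centre.
- card_reader: Bystander, leave alone: black card reader 150 x 75 x 30 mm. Origin under its centre.

How it is judged:
By the outcome, as a careful person would: the job done as asked, in the order asked, and still so for the second after the job is handed in, with the robot touching nothing.
It also fails if it takes over 45 s, if anything falls off the work surface, if the arm or the gripper's body presses on something with over 40 N, if the wrist force passes 120 N, or if a joint passes its speed limit or range.

ROBOT

A 6-joint arm with a two-finger parallel gripper is mounted at the origin on the work surface. World frame = base frame: x ahead of the robot, y to its left, z up, the work surface at z = 0. Lengths are in m, angles in rad, forces in N, time in s.
With the tool pointing down it reaches from about 0.25 to 0.775 m from the base axis. Payload 4 kg.
Tool frame: the origin (TCP) lies at the very end of the fingers, on their centre line; the grasp point (between the pads) lies 19 mm behind it (robot.tcp_to_grasp is the distance from the TCP to the grasp point, in m); z points along the fingers, y is the line along which they close (so a half turn about z gives the same grasp; the last joint's range is limited). The gripper opens to 94 mm and grips with 3 to 60 N. Pads are 16 mm wide; open, the fingers measure 119 mm over their backs; the gripper's body (75 mm by 177 mm) begins 78 mm behind the grasp point.
Start: joints at [-1.329, 0.087, 1.371, -0, 1.684, -0.103], TCP at [0.186, -0.518, 0.206] pointing down, gripper open.
Joint ranges: [-3.1, 3.1], [-0.76, 2.03], [0.27, 2.55], [-1.08, 4.22], [0.17, 2.65], [-2.57, 2.57]. Speed limits (rad/s): [2.79, 2.79, 3.14, 3.14, 3.14, 3.14].

INTERFACE

Orientations are given as [roll, pitch, yaw] about the fixed x, y, z axes, in that order (R = Rz(yaw) Ry(pitch) Rx(roll)).
In Python, from bench import robot gives the robot as it stands.
- The arm moves only by the tool pendant, called after "Emit:" as name(argument=value, ...), one argument or row to a line, values as JSON. Schema: {"type":"object","properties":{"plan":{"type":"array","items":{"type":"array","items":{"type":"array","items":{"type":"number"},"minItems":5,"maxItems":5},"minItems":1,"maxItems":20},"minItems":1,"maxItems":1},"only":{"type":"string"},"quiet":{"type":"boolean"},"lines":{"type":"string"}},"required":["plan"],"additionalProperties":false}. plan is a list that holds a single list of rows (three levels of brackets), with 1 to 20 rows, each of 5 numbers: the finger opening in m, then dx, dy, dz in parts of the range, where 1.0 means 600 mm, then a turn about the tool's z in normalised numbers (1 is pi rad); each row shifts and turns the commanded pose from where the row before left it, along the tool's axes as they then stand; what a row does not reach is not made up. A row lasts 1/12 s, in which the tool goes at most 0.0417 m and 0.125 rad, less where a joint would pass 70% of its speed; a pose out of reach is approached as far as the arm can. The fingers move at their own pace and stop on an object; the grip force is fixed at half the most. Time passes only in rows, so rows that do not move let the fingers close. The tool returns the time, the measured TCP pose, the force, the opening and the grip force at its end. only (a regular expression) keeps the lines of the reply that match it, lines (a string "A,B") keeps lines A to B, and quiet returns only ok. A shift or turn number past 1, either way, is cut back to 1. Input that does not fit is refused with a message, and nothing moves.
- robot.get_obs(): the state, without advancing time (a new reading comes with each control period).
- robot.snapshot(name): name is "scene" or "top" or "wrist"; returns a dict with "color" (400x640x3 uint8, blue, green, red), "fx", "fy", "cx", "cy" (pixels), "extrinsics" (4x4, takes a point from world to camera coordinates). Camera axes: x right, y down, z forward; pixel columns grow to the right and rows downward; lengths in m; the calibration is good to about 2 mm. A picture is of the moment at which its call begins. There is no depth.
- robot.close_job(): hands the job in; it is judged then, once.
The state is a dict: "time": time; "joint_positions": joint angles; "qvel": joint speeds; "joint_torque": joint torques, N m; "tool_pos": TCP position; "ee_rot": TCP orientation; "wrist_force": force on the tool from outside, world axes, zero at the start; "wrist_torque": the same for the moment, N m; "width": finger opening in m; "finger_force": force on a finger pad.
Only numpy, scipy, OpenCV 4.12 (cv2) and the standard library are available. Lean on these libraries where they do the work, as an engineer would, in place of code of your own. Each camera call takes 0.05 s, during which the arm holds its last target. There are 200 camera calls.

## Working session

There is one attempt and no reset: what is moved stays moved. The work goes in short steps, Python scripts to look and compute and a tool call to move; the robot and the scene stay as the last step left them, time stands still between calls to the robot, and variables do not carry over. Pictures are saved under pics/ and viewed, at most 10 in all, crops included, and the job is handed in when it is done.

```bash
mkdir -p pics; ls; python3 - <<'E'
from bench import robot
import cv2
for n in ("top","scene"):
    s=robot.snapshot(n); cv2.imwrite(f"pics/{n}0.png",s["color"]); print(n,s["fx"],s["cx"],s["cy"],s["extrinsics"].round(4).tolist())
o=robot.get_obs(); print(o["time"],o["tool_pos"],o["ee_rot"],o["width"])
E
```

```text
bench.py
pics
top 443.53128995400886 327.64633879404806 196.24165749204252 [[-0.0101, -0.9999, -0.0004, -0.0202], [-0.9986, 0.0101, -0.0528, 0.5006], [0.0528, -0.0001, -0.9986, 1.5429], [0.0, 0.0, 0.0, 1.0]]
scene 423.6271785149209 319.3891392724822 201.660537039675 [[0.542, 0.8403, 0.0122, -0.257], [0.6053, -0.3803, -0.6992, -0.2683], [-0.5829, 0.3864, -0.7148, 1.6396], [0.0, 0.0, 0.0, 1.0]]
0.1 [ 0.18578415 -0.51716576  0.20443143] [-3.13965508e+00 -2.08904479e-04  3.44804706e-01] 0.09419278488058953
```

View pics/top0.png

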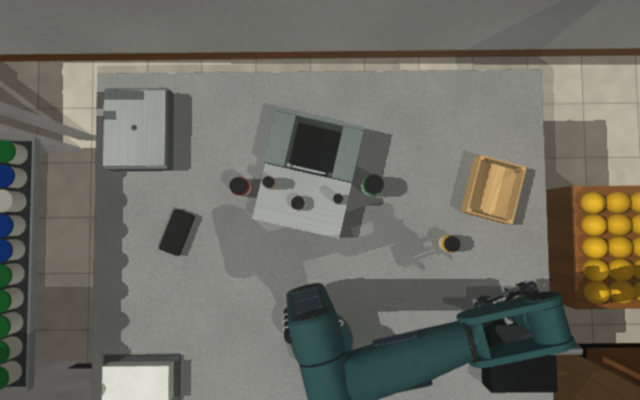

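View pics/scene0.png

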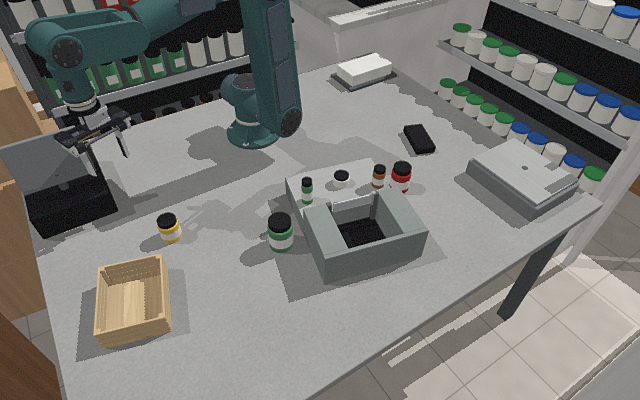

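The top view shows the ledge at about (268,163), (353,181), (340,237), (252,219), the tub lid at (298,202), the amber jar at (268,182) and the green bottle at (338,198). The bin lies beyond the ledge in +x. I'll zoom in for precise corners.

```bash
python3 - <<'E'
import cv2
a=cv2.imread("pics/top0.png")[95:245,220:400]
cv2.imwrite("pics/topc.png",cv2.resize(a,None,fx=4,fy=4,interpolation=cv2.INTER_CUBIC))
E
```

```text
(no output)
```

View pics/topc.png

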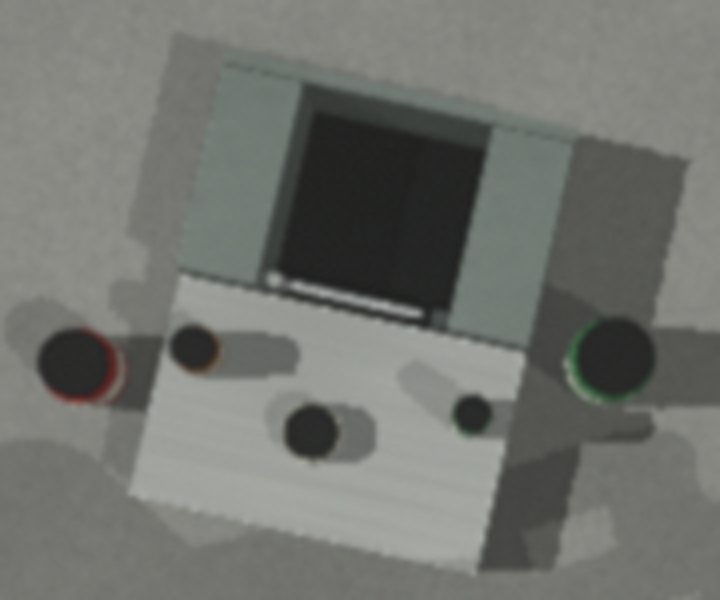

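```bash
cat > h.py <<'E'
import numpy as np, cv2
from bench import robot
def ray(s,uv,z):
    E=s["extrinsics"]; R,t=E[:3,:3],E[:3,3]; C=-R.T@t
    uv=np.atleast_2d(uv).astype(float)
    d=np.c_[(uv[:,0]-s["cx"])/s["fx"],(uv[:,1]-s["cy"])/s["fy"],np.ones(len(uv))]@R
    return C+d*((z-C[2])/d[:,2])[:,None]
def proj(s,P):
    E=s["extrinsics"]; c=np.atleast_2d(P)@E[:3,:3].T+E[:3,3]
    return np.c_[s["fx"]*c[:,0]/c[:,2]+s["cx"],s["fy"]*c[:,1]/c[:,2]+s["cy"]]
def dark(s,uv,r=9,th=62):
    g=s["color"].max(2); m=(g<th).astype(np.uint8)
    n,l,st,c=cv2.connectedComponentsWithStats(m)
    k=min(range(1,n),key=lambda i:np.hypot(*(c[i]-uv))+100*(st[i,4]<8))
    return c[k],st[k,4]
E
python3 - <<'E'
from h import *
s=robot.snapshot("top"); g=cv2.cvtColor(s["color"],cv2.COLOR_BGR2GRAY)
px=np.array([[183,273],[525,352],[478,573],[130,494]])/4+[220,95]-.375
W=ray(s,px,.075)[:,:2]
B=np.array([[0,150],[0,-150],[-190,-150],[-190,150]])/1000
def kab(B,W):
    H=(B-B.mean(0)).T@(W-W.mean(0)); yaw=np.arctan2(H[0,1]-H[1,0],H[0,0]+H[1,1])
    R=np.array([[np.cos(yaw),-np.sin(yaw)],[np.sin(yaw),np.cos(yaw)]]); return yaw,R,W.mean(0)-R@B.mean(0)
yaw,R,o=kab(B,W); print("yaw",yaw,"o",o,"res",(W-(B@R.T+o)).round(4).tolist())
# mask check
m=((g>135)).astype(np.uint8); n,l,st,c=cv2.connectedComponentsWithStats(m); k=l[int(px[:,1].mean()),int(px[:,0].mean())+8]
print(k,st[k]); 
if k:
    pts=np.argwhere(l==k)[:,::-1]; w=ray(s,pts,.075)[:,:2].astype(np.float32); r=cv2.minAreaRect(w); print(r)
for n,u,z in (("tub",(298,202.5),.109),("jar",(268.5,182),.145),("bottle",(338,198.5),.16)):
    c,a=dark(s,np.array(u)); p=ray(s,c,z)[0,:2]; print(n,c.round(1),a,p.round(4),"bin",(R.T@(p-o)).round(4))
s2=robot.snapshot("scene"); c,a=dark(s2,np.array([341,175])); p=ray(s2,c,.109)[0,:2]; print("scene tub",c,a,p,(R.T@(p-o)).round(4))
Q=np.array([[8,64],[8,-58]])/1000@R.T+o
for q in Q: print("flap px",(proj(s,[[*q,.115]])-[220,95])*4)
print(proj(s2,np.c_[B@R.T+o,np.full(4,.075)]).round(1).tolist())
E
```

```text
yaw -0.23358911366569896 o [0.57679648 0.03978616] res [[0.0007, -0.0015], [0.0002, 0.0021], [-0.0003, -0.0002], [-0.0007, -0.0004]]
0 [     0      0    640    400 200034]
tub [297.4 202.5] 118 [0.4757 0.0744] bin [-0.1064  0.0103]
jar [268.  181.5] 86 [0.5428 0.1661] bin [-0.0623  0.1151]
bottle [337.7 198.1] 56 [ 0.4865 -0.0572] bin [-0.0654 -0.1153]
scene tub [340.82539683 175.18253968] 126 [0.48005457 0.07348395] [-0.1019  0.0104]
flap px [[276.85273011 279.77402794]]
flap px [[421.44002876 312.4991163 ]]
[[394.7, 194.8], [301.7, 218.1], [283.5, 176.4], [369.4, 157.1]]
```

The manual's scale: shifts go in shares of 600 mm and turns go in shares of pi rad. Converting my numbers, -0.02 m / 0.6 = -0.0333, -0.124 rad / 3.1416 = -0.0395.

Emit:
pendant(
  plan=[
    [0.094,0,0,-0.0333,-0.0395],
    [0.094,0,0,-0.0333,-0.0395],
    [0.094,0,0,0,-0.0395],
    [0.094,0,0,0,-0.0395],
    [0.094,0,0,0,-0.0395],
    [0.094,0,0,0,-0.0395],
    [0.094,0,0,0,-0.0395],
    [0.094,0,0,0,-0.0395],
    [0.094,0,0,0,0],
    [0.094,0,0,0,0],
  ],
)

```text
refused: plan: the value is too long (schema: maxItems 1). Nothing was moved.
```

The error is about the shape of the input: a list holding one list of rows, three levels of brackets. Fixing that and sending the same move.

Emit:
pendant(
  plan=[
    [[0.094,0,0,-0.0333,-0.0395],[0.094,0,0,-0.0333,-0.0395],[0.094,0,0,0,-0.0395],[0.094,0,0,0,-0.0395],[0.094,0,0,0,-0.0395],[0.094,0,0,0,-0.0395],[0.094,0,0,0,-0.0395],[0.094,0,0,0,-0.0395],[0.094,0,0,0,0],[0.094,0,0,0,0]],
  ],
)

```text
time: 1.03
tool_pos: [0.1859, -0.5175, 0.2452]
ee_rot: [-3.141, -0.0, 1.334]
wrist_force: [-0.4, 0.1, 0.2]
width: 0.0941
finger_force: 0.0
```

```bash
cat >> h.py <<'E'
from scipy.spatial.transform import Rotation as Ro
O=np.array([.5768,.0398,0]); YAW=-.2336; RB=Ro.from_euler("z",YAW).as_matrix()
def to_tool(bx,by,z):
    o=robot.get_obs(); T=Ro.from_euler("xyz",o["ee_rot"]).as_matrix(); p=o["tool_pos"]
    print("t",round(o["time"],2),"bin pos",(RB.T@(p-O)).round(4),"tool y vs bin x",(RB.T@T[:,1]).round(3),"go tool",(T.T@(RB@[bx,by,z]+O-p)).round(4),"F",np.round(o["wrist_force"],1))
E
python3 -c "from h import *; to_tool(-.096,.010,.24)"
```

```text
t 1.03 bin pos [-0.2513 -0.6327  0.2452] tool y vs bin x [ 1.    -0.004 -0.   ] go tool [0.6432 0.153  0.0054] F [-0.4  0.1  0.2]
```

To row units: 0.04 m / 0.6 = 0.0667, 0.0095 m / 0.6 = 0.0158.

Emit:
pendant(
  plan=[
    [[0.094,0.0667,0.0158,0,0],[0.094,0.0667,0.0158,0,0],[0.094,0.0667,0.0158,0,0],[0.094,0.0667,0.0158,0,0],[0.094,0.0667,0.0158,0,0],[0.094,0.0667,0.0158,0,0],[0.094,0.0667,0.0158,0,0],[0.094,0.0667,0.0158,0,0],[0.094,0.0667,0.0158,0,0],[0.094,0.0667,0.0158,0,0],[0.094,0.0667,0.0158,0,0],[0.094,0.0667,0.0158,0,0],[0.094,0.0667,0.0158,0,0],[0.094,0.0667,0.0158,0,0],[0.094,0.0667,0.0158,0,0],[0.094,0.0667,0.0158,0,0],[0.094,0,0,0,0],[0.094,0,0,0,0]],
  ],
)

```text
time: 2.53
tool_pos: [0.4822, 0.0713, 0.2447]
ee_rot: [-3.14, 0.001, 1.339]
wrist_force: [0.1, 0.8, -0.3]
width: 0.094
finger_force: 0.0
```

```bash
python3 - <<'E'
from h import *
to_tool(-.096,.010,.0835)
s=robot.snapshot("wrist"); im=s["color"].copy(); cv2.imwrite("pics/wrist1.png",im); np.save("w1.npy",s,allow_pickle=True)
print(proj(s,[RB@[-.104,.0103,.109]+O]).round(1), proj(s,[RB@[0,0,.075]+O]).round(1), proj(s,[RB@[.008,-.058,.115]+O]).round(1))
E
```

```text
t 2.53 bin pos [-0.0993  0.0088  0.2447] tool y vs bin x [ 1.     0.002 -0.002] go tool [0.0014 0.0036 0.1612] F [ 0.1  0.8 -0.3]
[[313.2 187.1]] [[411.  189.2]] [[425.1 255.1]]
```

View pics/wrist1.png

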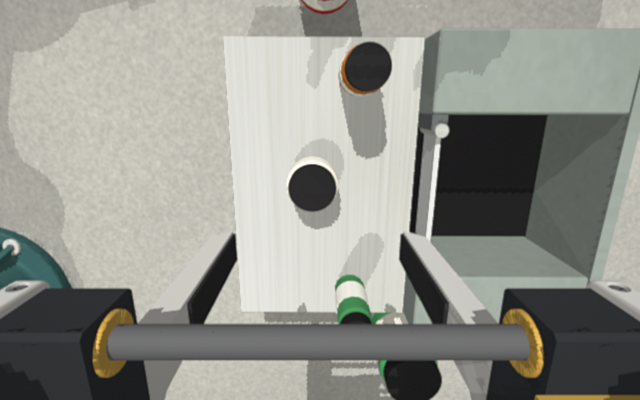

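The wrist view has the tub lid at (312,188), within 1.5 px of the predicted (313,187). The jar and bottle are clear of the fingers, so I'll go down astride the tub.

To row units: 0.03 m / 0.6 = 0.05, 0.003 m / 0.6 = 0.005.

Emit:
pendant(
  plan=[
    [[0.094,0.0025,0.005,0.05,0],[0.094,0,0,0.05,0],[0.094,0,0,0.05,0],[0.094,0,0,0.05,0],[0.094,0,0,0.0333,0],[0.094,0,0,0.0167,0],[0.094,0,0,0.0167,0],[0.094,0,0,0,0],[0.094,0,0,0,0]],
  ],
)

```text
time: 3.33
tool_pos: [0.4859, 0.0698, 0.0864]
ee_rot: [3.14, -0.0, 1.335]
wrist_force: [0.1, 0.6, 0.2]
width: 0.0941
finger_force: 0.0
```

```bash
python3 -c "from h import *; to_tool(.02,.010,.0835)"
```

```text
t 3.33 bin pos [-0.0953  0.0081  0.0864] tool y vs bin x [ 1.    -0.002  0.001] go tool [0.0021 0.1153 0.0031] F [0.1 0.6 0.2]
```

To row units: 0.005 m / 0.6 = 0.0083, 0.002 m / 0.6 = 0.0033.

Emit:
pendant(
  plan=[
    [[0.094,0.0033,0.0083,0.0033,0],[0.094,0,0.0083,0,0],[0.094,0,0.0083,0,0],[0.094,0,0.0083,0,0],[0.094,0,0.0083,0,0],[0.094,0,0.0083,0,0],[0.094,0,0.0083,0,0],[0.094,0,0.0083,0,0],[0.094,0,0.0083,0,0],[0.094,0,0.0083,0,0],[0.094,0,0.0083,0,0],[0.094,0,0.0083,0,0],[0.094,0,0.0083,0,0],[0.094,0,0.0083,0,0],[0.094,0,0.0083,0,0],[0.094,0,0,0,0]],
  ],
)

```text
time: 4.67
tool_pos: [0.5586, 0.0548, 0.0825]
ee_rot: [-3.139, 0.001, 1.337]
wrist_force: [-2.9, 0.7, -1.0]
width: 0.0939
finger_force: 1.5
```

```bash
python3 - <<'E'
from h import *
to_tool(.026,.010,.0845)
a=robot.snapshot("wrist")["color"]; b=robot.snapshot("scene")["color"][130:290,250:450]
cv2.imwrite("pics/p2.png",np.vstack([cv2.resize(a,(480,300)),cv2.resize(b,(375,300)).copy() if 0 else cv2.copyMakeBorder(cv2.resize(b,(375,300)),0,0,0,105,cv2.BORDER_CONSTANT)]))
E
```

```text
t 4.67 bin pos [-0.0212  0.0103  0.0825] tool y vs bin x [ 1.    -0.    -0.002] go tool [-0.0003  0.0472 -0.0021] F [-2.9  0.7 -1. ]
```

View pics/p2.png

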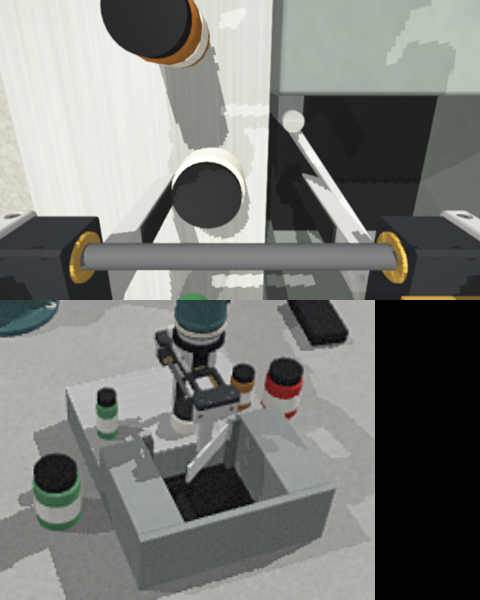

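The wrist part shows the rear finger against the tub (lid at about (208,192)). The front finger holds the flap open, with its hinge at (293,121), and the tub is clear of it. I'll carry on over the edge.

To row units: 0.005 m / 0.6 = 0.0083, 0.004 m / 0.6 = 0.0067.

Emit:
pendant(
  plan=[
    [[0.094,0,0.0083,0,0],[0.094,0,0.0083,0,0],[0.094,0,0.0083,0,0],[0.094,0,0.0083,0,0],[0.094,0,0.0083,0,0],[0.094,0,0.0083,0,0],[0.094,0,0.0083,0,0],[0.094,0,0.0067,0,0],[0.094,0,0.0067,0,0],[0.094,0,0.0067,0,0],[0.094,0,0.005,0,0],[0.094,0,0.005,0,0],[0.094,0,0,0,0],[0.094,0,0,0,0],[0.094,0,0,0,0]],
  ],
)

```text
time: 6.02
tool_pos: [0.611, 0.0421, 0.0836]
ee_rot: [3.14, 0.001, 1.336]
wrist_force: [-1.3, -3.1, -0.4]
width: 0.0936
finger_force: 1.2
```

```bash
python3 - <<'E'
from h import *
to_tool(.04,.010,.0845)
a=robot.snapshot("wrist")["color"]; b=robot.snapshot("scene")["color"][130:290,250:450]
cv2.imwrite("pics/p3.png",np.vstack([cv2.resize(a,(480,300)),cv2.copyMakeBorder(cv2.resize(b,(375,300)),0,0,0,105,cv2.BORDER_CONSTANT)]))
E
```

```text
t 6.02 bin pos [0.0328 0.0101 0.0836] tool y vs bin x [ 1.    -0.001  0.002] go tool [-0.0001  0.0072 -0.0009] F [-1.3 -3.1 -0.4]
```

View pics/p3.png

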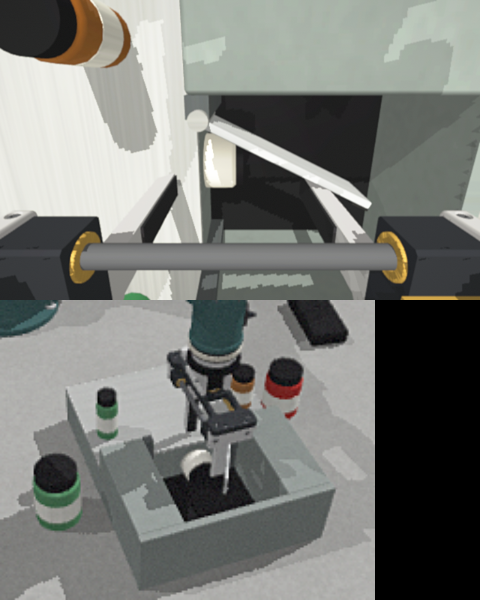

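The tub has tipped over the edge (wrist (220,160), scene crop (196,465)), with the flap still held clear. I'll wait half a second and look again.

Emit:
pendant(
  plan=[
    [[0.094,0,0,0,0],[0.094,0,0,0,0],[0.094,0,0,0,0],[0.094,0,0,0,0],[0.094,0,0,0,0],[0.094,0,0,0,0]],
  ],
)

```text
time: 6.62
tool_pos: [0.6106, 0.0426, 0.0837]
ee_rot: [3.141, 0.0, 1.337]
wrist_force: [0.3, -3.0, 0.4]
width: 0.0937
finger_force: 1.2
```

```bash
python3 - <<'E'
from h import *
to_tool(.04,.010,.0845)
a=robot.snapshot("wrist")["color"]; b=robot.snapshot("scene")["color"][130:290,250:450]
cv2.imwrite("pics/p4.png",np.vstack([cv2.resize(a,(480,300)),cv2.copyMakeBorder(cv2.resize(b,(375,300)),0,0,0,105,cv2.BORDER_CONSTANT)]))
E
```

```text
t 6.62 bin pos [0.0322 0.0106 0.0837] tool y vs bin x [ 1.    -0.     0.001] go tool [-0.0005  0.0078 -0.0008] F [ 0.3 -3.   0.4]
```

View pics/p4.png

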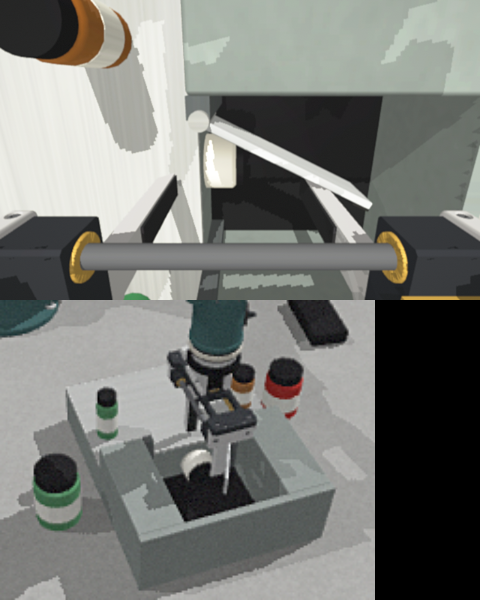

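```bash
python3 - <<'E'
from h import *
w=robot.snapshot("wrist"); s=robot.snapshot("scene")
for z in (.032,.058,.075):
    f=lambda c,uv:((ray(c,uv,z)-O)@RB).round(3)[:,:2].tolist()
    print(z,"wrist",f(w,[[274,180],[314,182],[275,250],[314,248]]),"scene",f(s,[[354.5,210],[348,216],[363,216]]))
E
```

```text
0.032 wrist [[0.001, 0.038], [0.029, 0.036], [0.0, -0.016], [0.029, -0.014]] scene [[-0.017, 0.026], [0.0, -0.002], [0.015, 0.041]]
0.058 wrist [[0.005, 0.044], [0.03, 0.042], [0.004, -0.004], [0.03, -0.002]] scene [[0.005, 0.015], [0.022, -0.013], [0.036, 0.03]]
0.075 wrist [[0.007, 0.047], [0.03, 0.046], [0.006, 0.004], [0.03, 0.005]] scene [[0.02, 0.008], [0.036, -0.019], [0.05, 0.022]]
```

The tub spans x 0 to 30 mm and y -16 to 38 mm at z of about 32 mm, with its top near 58 mm. It's lying on its side on the bin floor, below the flap, so I'll draw the hand back and let the flap close, then lift.

To row units: -0.04 m / 0.6 = -0.0667, -0.03 m / 0.6 = -0.05.

Emit:
pendant(
  plan=[
    [[0.094,0,-0.0167,0,0],[0.094,0,-0.0167,0,0],[0.094,0,-0.0167,0,0],[0.094,0,-0.0167,0,0],[0.094,0,-0.0167,0,0],[0.094,0,-0.0167,0,0],[0.094,0,-0.0167,0,0],[0.094,0,-0.0167,0,0],[0.094,0,-0.0167,0,0],[0.094,0,-0.0167,0,0],[0.094,0,-0.0167,0,0],[0.094,0,0,-0.05,0],[0.094,0,0,-0.0667,0],[0.094,0,0,-0.0667,0],[0.094,0,0,-0.0667,0],[0.094,0,-0.0667,0,0],[0.094,0,-0.0667,0,0],[0.094,0,-0.05,0,0],[0.094,0,0,0,0],[0.094,0,0,0,0]],
  ],
)

```text
time: 8.48
tool_pos: [0.3956, 0.0942, 0.2341]
ee_rot: [3.139, -0.001, 1.338]
wrist_force: [0.1, -1.4, -0.2]
width: 0.0943
finger_force: 0.0
```

```bash
python3 - <<'E'
from h import *
to_tool(0,0,.1)
a=robot.snapshot("wrist")["color"]; b=robot.snapshot("scene")["color"][130:290,250:450]
cv2.imwrite("pics/p5.png",np.vstack([cv2.resize(a,(480,300)),cv2.copyMakeBorder(cv2.resize(b,(375,300)),0,0,0,105,cv2.BORDER_CONSTANT)]))
E
```

```text
t 8.48 bin pos [-0.1889  0.011   0.2341] tool y vs bin x [1.    0.001 0.003] go tool [-0.0113  0.1885  0.1346] F [ 0.1 -1.4 -0.2]
```

View pics/p5.png

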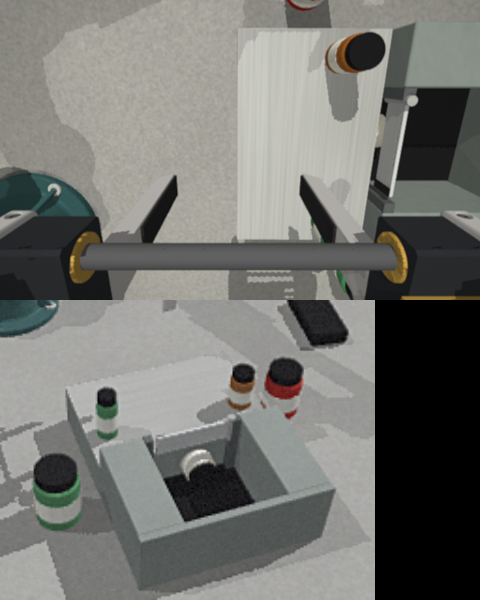

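The flap is back across the mouth (scene crop (157,443) to (235,425)) and the tub lies on the bin floor at (198,463). I'll check in the top view that the flap is fully shut and the bystanders haven't moved.

To row units: -0.02 m / 0.6 = -0.0333.

Emit:
pendant(
  plan=[
    [[0.094,0,0,-0.0333,0],[0.094,0,0,0,0],[0.094,0,0,0,0],[0.094,0,0,0,0],[0.094,0,0,0,0],[0.094,0,0,0,0]],
  ],
)

```text
time: 9.08
tool_pos: [0.3963, 0.0936, 0.2524]
ee_rot: [-3.14, 0.001, 1.337]
wrist_force: [0.9, -0.7, -0.3]
width: 0.094
finger_force: 0.0
```

```bash
python3 - <<'E'
from h import *
s=robot.snapshot("top"); cv2.imwrite("pics/top1.png",s["color"])
a=cv2.imread("pics/top0.png"); b=s["color"]
f=lambda i:cv2.resize(i[115:220,220:400],None,fx=4,fy=2.8,interpolation=cv2.INTER_CUBIC)
cv2.imwrite("pics/cmp.png",np.vstack([f(a),f(b)]))
for u in ((268,181.5),(337.7,198.1)): print(dark(s,np.array(u)))
E
```

```text
(array([267.95294118, 181.45882353]), np.int32(85))
(array([337.66666667, 198.14814815]), np.int32(54))
```

View pics/cmp.png

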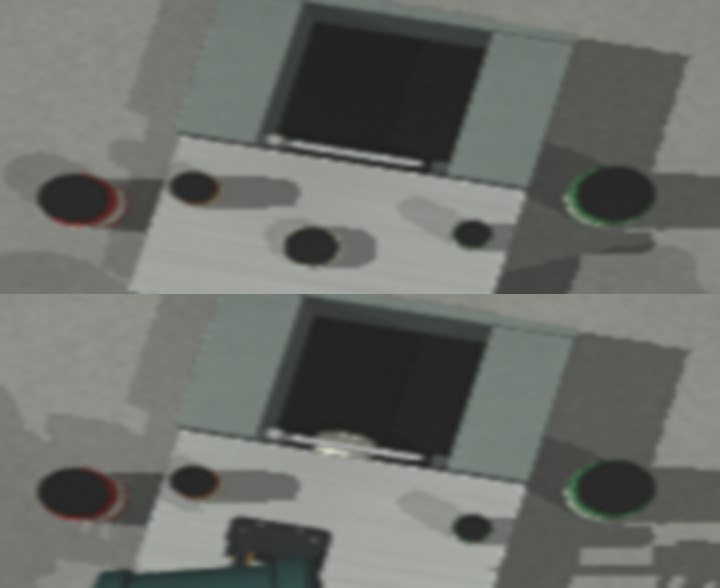

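The flap line, (290,438) to (425,458), matches its starting place. The tub is in the bin behind it, at about (345,440), and the jars haven't moved. Handing in.

```bash
python3 -c "from bench import robot; print(robot.close_job())"
```

```text
the job is handed in; nothing more can be done
None
```

The tub is in the returns bin, lying on its side on the floor; the flap has swung shut, the jars by the bin are where they were, and the job was handed in at about 9 s.

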